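# Cap the sample cell and back it off a quarter turn

### The arm

A 7-joint arm with a two-finger parallel gripper is mounted at the origin on the work surface. World frame = base frame: x ahead of the robot, y to its left, z up, the work surface at z = 0. Lengths are in m, angles in rad, forces in N, time in s.
With the tool pointing down it reaches from about 0.425 to 0.875 m from the base axis. Payload 4.7 kg.
Tool frame: the origin (TCP) lies at the very end of the fingers, on their centre line; the grasp point (between the pads) lies 19 mm behind it; z points along the fingers, x is the direction in which the jaws open and shut, and the axes are right-handed (so a half turn about z gives the same grasp; the last joint's range is limited). The gripper opens to 85 mm and grips with 20 to 120 N. Pads are 22 mm wide; open, the fingers measure 114 mm over their backs; the gripper's body (76 mm by 85 mm) begins 54 mm behind the grasp point. The pads swing forward as they close: fully open they stand 13 mm farther back than shut.
Start: joints at [1.277, 0.321, -0.07, 1.45, 0.023, 1.371, -0.057], TCP at [0.197, -0.619, 0.231] pointing down, gripper open.
Joint ranges: [-2.86, 2.86], [-0.3, 2.09], [-1.38, 1.24], [0.06, 2.45], [-1.56, 4.7], [0.09, 2.05], [-2.69, 2.69]. Speed limits (rad/s): [2.57, 2.57, 3.14, 3.14, 3.14, 3.14, 3.14].

### API

Orientations are given as a 3x3 rotation matrix whose columns are the frame's x, y, z axes.
In Python, from plant import sensors, eyes, close_job gives the robot as it stands.
- The arm moves only by the tool apply_moves, never from a script. Its argument "deltas" is a list of rows, each an object of numbers: "gripper": the gripper command: -1 is fully open, 1 is shut, values between are in proportion; "x", "y", "z": the shift along the world's x, y, z in cm; "twist": the turn about the world's z in rad. In form: [{"gripper": .., "x": .., "y": .., "z": .., "twist": ..}, ...]. A call has 1 to 20 rows; each row is the pose to reach, as a shift and turn from the pose commanded when the call began; what a row does not reach only later rows make up. A row lasts 1/8 s, in which the tool goes at most 62.5 mm and 10.7 degrees, less where a joint would pass 70% of its speed; a pose out of reach is approached as far as the arm can. A call with a gripper value outside its range is refused whole. The fingers move at their own pace and stop on an object; "grip_force" is the grip in N (left out, the last holds). Time passes only in rows, so rows that repeat a pose let the fingers close. It gives the time, the measured TCP pose, the force and the opening at its end, in the units of the state.
- sensors.get_state(): the state, without advancing time (a new reading comes with each control period).
- eyes.get_image(name): name is "side" or "top" or "wrist"; returns (picture, depth): 400x640x3 uint8, red, green, blue; 400x640 float32, m along the optical axis (not along the pixel's ray), 0 where there is no reading.
- eyes.camera_info(name): a dict with "mtx" (3x3 intrinsics, pixels), "cam_to_world" (4x4, takes a point from camera to world coordinates). Camera axes: x right, y down, z forward; pixel columns grow to the right and rows downward; lengths in m; the calibration is good to about 2 mm. A picture is of the moment at which its call begins: read the wrist's pose just before it. camera_info takes no time and is no camera call; for the wrist camera it gives the pose at the moment of the call.
- close_job(): hands the job in, once; it reports no verdict.
The state is a dict: "clock": time; "q": joint angles; "joint_velocities": joint speeds; "tau": joint torques, N m; "tool_pos": TCP position; "ee_rot": TCP orientation; "contact_force": force on the tool from outside, world axes, zero at the start; "torque": the same for the moment, N m; "width": finger opening in m.
Only numpy, scipy, OpenCV 4.12 (cv2) and the standard library are available. Lean on these libraries where they do the work, as an engineer would, in place of code of your own. Each camera call takes 0.05 s, during which the arm holds its last target. There are 200 camera calls.

### The job

Swing the test chamber's guard door wide open by its handle and leave it open, then screw the knurled cap on the sample cell down clockwise until it bottoms out. Back it off by a quarter turn so that the seal is not squeezed, and finish still holding the cap firmly between the fingers there: do not let go, the program ends while gripping it. Leave the other things on the bench and in the chamber where they are.

Things in the scene. Friction and masses are not known exactly. Their poses are not given: they have to be found in the camera images.
- chamber: Test chamber fixed to the bench: base plate 155 (x) x 190 (y) x 12 mm, low clear walls in an aluminium frame at left, right and back, tops 139 mm above the bench; 70 mm high valve block behind. Origin: underside of the base, under the middle of the bay; x points to the back (away from the door), y to its left (hinge) side, z up. The door closes its front, 70 mm from the origin towards -x.
- guard (a joint): Guard door of the chamber: clear panel in an aluminium frame, 180 mm wide, top 167 mm above the bench, on a vertical hinge at the chamber's front left corner. rad: 0 shut, grows as it opens (handle comes towards the robot, then left: clockwise seen from above), at most 1.9. Starts shut or ajar. Hinge friction about 0.06 N m; stays where it is left.
- guard_handle (a point): Grip point of the door's handle, a black vertical bar, 11 mm diameter, top end 169 mm above the bench, axis 35 mm in front of the door's face (stubs at 79 and 109 mm height). Point: on the bar's axis, 149 mm above the bench, 150 mm right of the hinge axis (-y) and 45 mm in front of it (-x); axes as the chamber's when shut, turning with the door. Can be pinched from above.
- guard_hinge (a point): Point on the door's vertical hinge axis, 84 mm above the bench; axes turn with the door. A clear horizontal top wing (4 mm thick, 120 mm deep back from the front panel, 150 mm wide from 30 mm right of the hinge) is fixed to the door's upper edge; it covers the cap until the door is swung open and moves with the door.
- cell: Sample cell, a fixed upright aluminium cylinder standing in the bay: foot 72 mm diameter, body 44 mm, collar 52 mm diameter at the top. Origin: centre of its underside, 12 mm above the bench; the collar's top face is 83 mm above the origin. It does not move.
- cap (a joint): Knurled round steel cap on top of the cell, 39 mm grip diameter (42 mm over the visible knurls), 38 mm high, axis vertical, already started on the thread; a dark radial mark on its top. rad, grows clockwise seen from above (screwing on): 5.0 where it bottoms out on the collar, a hard stop. Sinks 1 mm per rad: its underside is (5.0 - value) mm above the collar. About 0.08 N m turns it; it stays put.
- cap_grip (a point): Point on the cap's axis, 16 mm below its top face and 22 mm above its underside; it sinks with the cap (117 mm above the bench when bottomed out). Axes turn with the cap; z up. With the door swung open there are at least 55 mm of free space around the cap's axis above the collar.
- spacer_a: Bystander: steel ring 26 mm diameter, 10 mm high, lying on the chamber's base plate near its front right corner. Origin: centre of underside.
- spacer_b: Bystander: brass ring 26 mm diameter, 10 mm high, lying on the chamber's base plate near its back left corner. Origin: centre of underside.
- spare_cap: Bystander: a similar knurled steel cap, 39 mm diameter, 30 mm high, lying loose on the open bench to the right; not the one to turn. Origin: centre of underside.
- spare_cell: Bystander: an uncapped aluminium cell, 60 mm foot, 80 mm high, on the bench to the right. Origin: centre of underside.
- wrench: Bystander: a steel wrench lying on the bench, front right. Origin: under its middle.
- bottle: Bystander: white bottle 60 mm diameter, 150 mm high, on the bench to the left. Origin: centre of underside.
- tissues: Bystander: cardboard box 110 x 200 x 60 mm high, on the bench, front left. Origin: centre of underside.
- mug: Bystander: white mug 80 mm diameter, 90 mm high, on the bench at the back left. Origin: centre of underside.

How it is judged:
By the outcome, as a careful person would: the job done as asked, in the order asked, and still so for the second after the job is handed in, while the arm keeps its last pose, push and grip.
It also fails if it takes over 69 s, if anything falls off the work surface, if the arm or the gripper's body presses on something with over 40 N, if the wrist force passes 120 N, or if a joint passes its speed limit or range.

## Working session

There is one attempt and no reset: what is moved stays moved. The work goes in short steps, Python scripts to look and compute and a tool call to move; the robot and the scene stay as the last step left them, time stands still between calls to the robot, and variables do not carry over. Pictures are saved under pics/ and viewed, about 8 in all and at most 12, crops included, and the job is handed in when it is done.

Besides the shell and the picture viewer there is one more tool, called after "Request:" as name(argument=value, ...), one argument or row to a line, values as JSON. apply_moves: Moves the arm, as the interface text tells. Its arguments: {"type":"object","properties":{"deltas":{"type":"array"},"grip_force":{"type":"number"}},"required":["deltas"]}

```bash
mkdir -p pics; ls; python3 - <<'E'
from plant import sensors, eyes
import cv2,numpy as np
s=sensors.get_state(); print(s['clock'],s['tool_pos'],s['ee_rot'],s['width'])
for n in('top','side'):
    im,d=eyes.get_image(n); c=eyes.camera_info(n); np.savez(f'{n}0.npz',im=im,d=d,K=c['mtx'],T=c['cam_to_world'])
    cv2.imwrite(f'pics/{n}0.png',im[:,:,::-1]); print(n,c['mtx'],np.round(c['cam_to_world'],3))
E
```

```text
pics
0.0 [ 0.19673353 -0.61894251  0.23021239] [[ 3.03048501e-01 -9.52974905e-01 -6.61015651e-04]
 [-9.52973180e-01 -3.03049211e-01  1.81504048e-03]
 [-1.93000830e-03  7.98848898e-05 -9.99998134e-01]] 0.08513566067181891
top [[376.38748978   0.         325.73301176]
 [  0.         376.38748978 198.27306695]
 [  0.           0.           1.        ]] [[ 0.015 -0.993  0.113  0.446]
 [-1.    -0.016 -0.01   0.061]
 [ 0.012 -0.113 -0.994  1.096]
 [ 0.     0.     0.     1.   ]]
side [[370.10893449   0.         307.83743353]
 [  0.         370.10893449 197.80819009]
 [  0.           0.           1.        ]] [[-0.862 -0.295  0.413  0.142]
 [-0.507  0.511 -0.694  0.75 ]
 [-0.006 -0.807 -0.59   0.706]
 [ 0.     0.     0.     1.   ]]
```

View pics/top0.png

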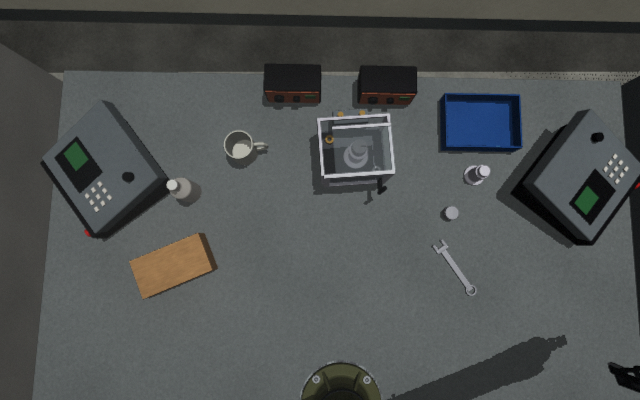

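View pics/side0.png

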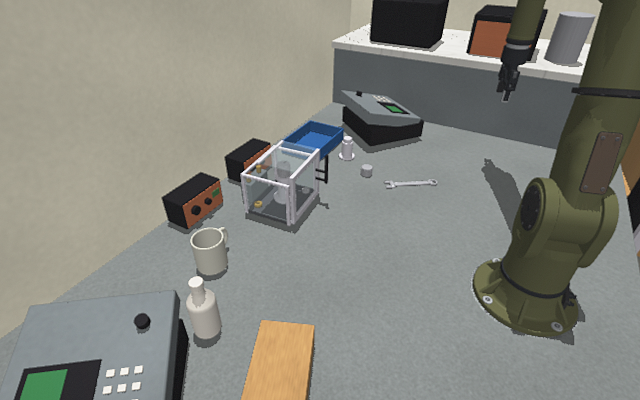

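The top view shows the chamber at px (318–395, 113–185), the door handle at about (381,187), and the cap at about (358,150). The mug, bottle and tissues lie to the left. I'll enlarge that part and cast rays.

```bash
cat > h.py <<'E'
import numpy as np,cv2
def ray(K,T,uv,z):
    d=T[:3,:3]@np.linalg.solve(K,[uv[0],uv[1],1.]); o=T[:3,3]
    return o+d*(z-o[2])/d[2]
def proj(K,T,p):
    c=T[:3,:3].T@(np.asarray(p)-T[:3,3]); q=K@c; return q[:2]/q[2]
E
python3 - <<'E'
from h import *
f=np.load('top0.npz'); im=f['im'][100:205,300:410]
cv2.imwrite('pics/crop.png',cv2.resize(im[:,:,::-1],None,fx=7,fy=5.7*0+5.7,interpolation=cv2.INTER_CUBIC)[:600])
for uv,z in [((381,187),.169),((358,150),.13),((319,117),.139),((391,115),.139),((320,181),.167),((394,176),.167)]:
    print(uv,ray(f['K'],f['T'],uv,z).round(3),f['d'][uv[1],uv[0]])
E
```

```text
(381, 187) [ 0.582 -0.086  0.169] 0.9940002
(358, 150) [ 0.685 -0.032  0.13 ] 0.94931245
(319, 117) [0.77  0.072 0.139] 1.1280708
(391, 115) [ 0.779 -0.118  0.139] 1.1342
(320, 181) [0.595 0.066 0.167] 1.1137398
(394, 176) [ 0.611 -0.119  0.167] 1.1104066
```

View pics/crop.png

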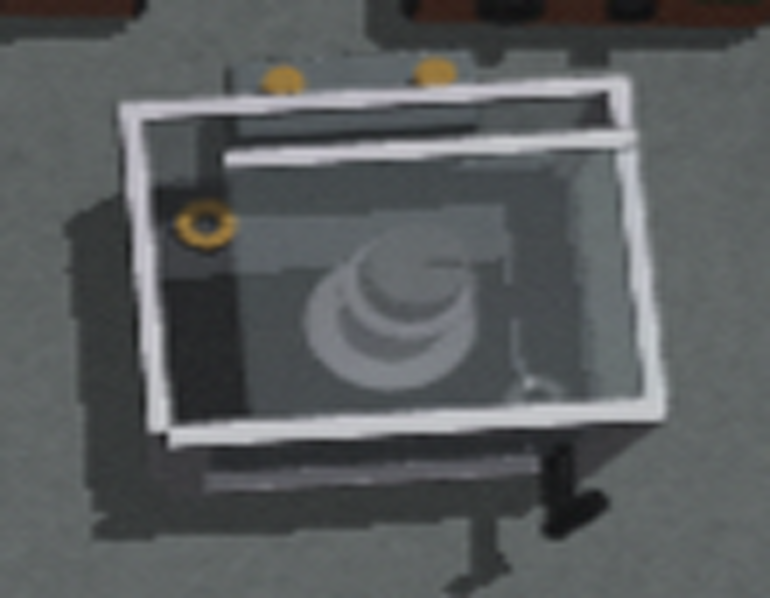

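```bash
python3 - <<'E'
from h import *
f=np.load('top0.npz');K,T=f['K'],f['T']
P=lambda x,y,z:ray(K,T,(300+(x+.5)/7-.5,100+(y+.5)/5.7-.5),z).round(4)
L=P(172,437,.167);R=P(663,410,.167);print('door',L,R,R-L,np.hypot(*(R-L)[:2]))
print('handle',P(592,500,.169)); print('cap',P(413,265,.136),'foot',P(391,312,.02),'mark',P(465,264,.136))
# chamber back top corners, front-left
BL=P(133,110,.139);BR=P(620,85,.139);FL=P(158,425,.139);print(BL,BR,FL,BR-BL,BL-FL)
n=np.arctan2(*(BL-BR)[:2]);
print('yaw from back',np.arctan2(-(BL-BR)[0],(BL-BR)[1]),'door',np.arctan2(-(L-R)[0],(L-R)[1]),'side',np.arctan2((BL-FL)[1],(BL-FL)[0]))
E
```

```text
door [0.6074 0.0561 0.167 ] [ 0.6224 -0.1199  0.167 ] [ 0.015 -0.176  0.   ] 0.17663804799646082
handle [ 0.5817 -0.0939  0.169 ]
cap [ 0.6942 -0.0328  0.136 ] foot [ 0.6994 -0.0351  0.02  ] mark [ 0.695  -0.0522  0.136 ]
[0.7645 0.0728 0.139 ] [ 0.7798 -0.11    0.139 ] [0.6177 0.0612 0.139 ] [ 0.0153 -0.1828  0.    ] [0.1468 0.0116 0.    ]
yaw from back 0.0835034030890492 door 0.08502181265221762 side 0.07885522158903752
```

The chamber yaw is about 0.083 rad and the door is about shut. The handle top is at (0.582,−0.094) and the hinge at (0.614,0.059), both consistent with the given geometry. I'll move above the handle with the jaws parallel to the door, tool yaw 1.65, so the swing stays within joint 7's range.

Request:
apply_moves(
  deltas=[
    {"gripper":-1,"x":2,"y":3,"z":2,"twist":0.16},
    {"gripper":-1,"x":4,"y":6,"z":4,"twist":0.32},
    {"gripper":-1,"x":6.5,"y":9,"z":5,"twist":0.49},
    {"gripper":-1,"x":9,"y":12,"z":5,"twist":0.65},
    {"gripper":-1,"x":11,"y":15,"z":5,"twist":0.81},
    {"gripper":-1,"x":13,"y":18,"z":5,"twist":0.97},
    {"gripper":-1,"x":15,"y":21,"z":5,"twist":1.13},
    {"gripper":-1,"x":17.5,"y":24,"z":5,"twist":1.3},
    {"gripper":-1,"x":20,"y":27,"z":5,"twist":1.46},
    {"gripper":-1,"x":22,"y":30,"z":5,"twist":1.62},
    {"gripper":-1,"x":24,"y":33,"z":5,"twist":1.78},
    {"gripper":-1,"x":26,"y":36,"z":5,"twist":1.94},
    {"gripper":-1,"x":28,"y":39,"z":5,"twist":2.1},
    {"gripper":-1,"x":30.5,"y":42,"z":5,"twist":2.27},
    {"gripper":-1,"x":33,"y":45,"z":5,"twist":2.43},
    {"gripper":-1,"x":35,"y":48,"z":5,"twist":2.6},
    {"gripper":-1,"x":37,"y":51,"z":5,"twist":2.76},
    {"gripper":-1,"x":38.5,"y":52.5,"z":5,"twist":2.917},
    {"gripper":-1,"x":38.5,"y":52.5,"z":5,"twist":2.917},
  ],
)

```text
clock: 2.48
tool_pos: [0.5822, -0.0925, 0.2808]
ee_rot: [[-0.085, 0.996, -0.001], [0.996, 0.085, 0.002], [0.002, -0.001, -1.0]]
contact_force: [-0.7, -0.3, 0.4]
width: 0.0853
```

```bash
cat > look.py <<'E'
import sys
from h import *
from plant import sensors, eyes
n,tag=sys.argv[1:3]
s=sensors.get_state();c=eyes.camera_info(n);im,d=eyes.get_image(n)
np.savez(f'{tag}.npz',im=im,d=d,K=c['mtx'],T=c['cam_to_world']);cv2.imwrite(f'pics/{tag}.png',im[:,:,::-1])
print(s['clock'],s['tool_pos'].round(4),'yaw',np.arctan2(s['ee_rot'][1][0],s['ee_rot'][0][0]).round(4),s['q'].round(2),s['contact_force'].round(1),s['torque'].round(2),s['width'])
print(np.round(c['cam_to_world'],3).tolist())
E
python3 look.py wrist w1
```

```text
2.475 [ 0.5822 -0.0925  0.2808] yaw 1.6563 [ 0.73  0.24 -0.73  1.51  0.16  1.45  1.65] [-0.7 -0.3  0.4] [-0.03 -0.01 -0.01] 0.08527491882815816
[[-0.086, 0.944, 0.317, 0.501], [0.996, 0.081, 0.029, -0.1], [0.002, 0.319, -0.948, 0.423], [0.0, 0.0, 0.0, 1.0]]
```

View pics/w1.png

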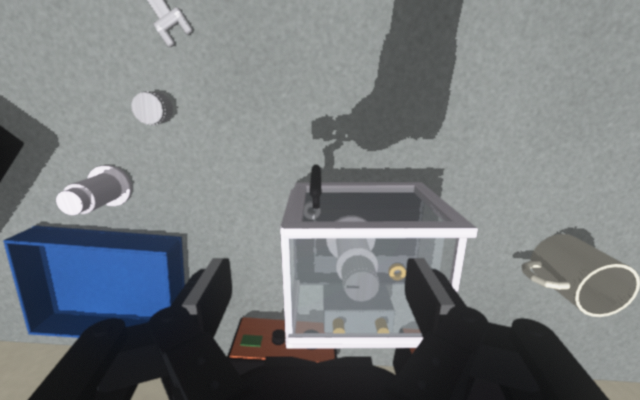

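The wrist view shows the handle bar as a dark vertical streak from px (316,167) to about (315,210), with the top at the lower end. The door is shut and the cap is at about (362,285).

```bash
python3 - <<'E'
from h import *
f=np.load('w1.npz');K,T=f['K'],f['T']
m=(f['im'].max(2)<45).astype(np.uint8); m[:155]=0;m[225:]=0;m[:,:290]=0;m[:,340:]=0
n,l,s,c=cv2.connectedComponentsWithStats(m)
i=1+s[1:,4].argmax();print(s[i],c[i]); ys,xs=np.where(l==i)
for r in range(160,222,4): print(r,xs[ys==r].min() if (ys==r).any() else None,xs[ys==r].max() if (ys==r).any() else None, f['d'][r,315])
for uv in [(316,190),(316,196),(316,203)]: print(uv,ray(K,T,uv,.169).round(4))
print('cap',ray(K,T,(362,285),.136))
E
```

```text
[311 166   9  24 172] [315.60465116 178.01162791]
160 None None 0.42808083
164 None None 0.35376653
168 313 318 0.3329438
172 313 319 0.31602538
176 312 319 0.30013978
180 312 319 0.28638664
184 312 319 0.27468547
188 312 319 0.2661846
192 None None 0.26694202
196 None None 0.2674928
200 None None 0.32660267
204 None None 0.32903314
208 None None 0.33809957
212 None None 0.32660297
216 None None 0.31582147
220 None None 0.30464333
(316, 190) [ 0.5779 -0.0944  0.169 ]
(316, 196) [ 0.5833 -0.094   0.169 ]
(316, 203) [ 0.5898 -0.0934  0.169 ]
cap [ 0.69211902 -0.03432046  0.136     ]
```

Request:
apply_moves(
  deltas=[
    {"gripper":-1,"y":-0.1,"z":-4},
    {"gripper":-1,"y":-0.1,"z":-8},
    {"gripper":-1,"y":-0.1,"z":-12},
    {"gripper":-1,"y":-0.1,"z":-15},
    {"gripper":-0.5,"y":-0.1,"z":-15},
    {"gripper":1,"y":-0.1,"z":-15},
    {"gripper":1,"y":-0.1,"z":-15},
    {"gripper":1,"y":-0.1,"z":-15},
    {"gripper":1,"y":-0.1,"z":-15},
    {"gripper":1,"y":-0.1,"z":-15},
    {"gripper":1,"y":-0.1,"z":-15},
  ],
  grip_force=40,
)

```text
$.deltas[0]: bad value
```

Request:
apply_moves(
  deltas=[
    {"gripper":-1,"x":0,"y":-0.1,"z":-4,"twist":0},
    {"gripper":-1,"x":0,"y":-0.1,"z":-8,"twist":0},
    {"gripper":-1,"x":0,"y":-0.1,"z":-12,"twist":0},
    {"gripper":-1,"x":0,"y":-0.1,"z":-15,"twist":0},
    {"gripper":0,"x":0,"y":-0.1,"z":-15,"twist":0},
    {"gripper":1,"x":0,"y":-0.1,"z":-15,"twist":0},
    {"gripper":1,"x":0,"y":-0.1,"z":-15,"twist":0},
    {"gripper":1,"x":0,"y":-0.1,"z":-15,"twist":0},
    {"gripper":1,"x":0,"y":-0.1,"z":-15,"twist":0},
    {"gripper":1,"x":0,"y":-0.1,"z":-15,"twist":0},
  ],
  grip_force=40,
)

```text
clock: 3.78
tool_pos: [0.5827, -0.095, 0.1327]
ee_rot: [[-0.083, 0.997, 0.002], [0.997, 0.083, 0.0], [-0.0, 0.002, -1.0]]
contact_force: [-1.0, 0.8, 5.2]
width: 0.0095
```

```bash
python3 - <<'E'
from plant import sensors
import numpy as np
s=sensors.get_state();p=s['tool_pos'];print(s['clock'],p,s['width'],s['contact_force'].round(1))
psi=.083;c,S=np.cos(psi),np.sin(psi)
r=np.array([[c,-S],[S,c]])@[-.045,-.15]; h=p[:2]-r; print('hinge',h)
for th in np.arange(0,1.9,.13):
    a=-th;R=np.array([[np.cos(a),-np.sin(a)],[np.sin(a),np.cos(a)]])
    print(round(th,2),((h+R@r-p[:2])*100).round(1),np.hypot(*(h+R@r)).round(3))
E
```

```text
3.775 [ 0.58272701 -0.09501154  0.13266626] 0.009541995581781643 [-1.   0.8  5.2]
hinge [0.61513639 0.05820279]
0.0 [0. 0.] 0.59
0.13 [-2.   0.5] 0.57
0.26 [-3.8  1.3] 0.55
0.39 [-5.6  2.4] 0.532
0.52 [-7.2  3.6] 0.514
0.65 [-8.6  5.1] 0.499
0.78 [-9.8  6.7] 0.485
0.91 [-10.8   8.5] 0.474
1.04 [-11.6  10.4] 0.467
1.17 [-12.1  12.3] 0.462
1.3 [-12.4  14.3] 0.461
1.43 [-12.4  16.4] 0.464
1.56 [-12.1  18.4] 0.47
1.69 [-11.6  20.4] 0.479
1.82 [-10.8  22.2] 0.491
```

Request:
apply_moves(
  deltas=[
    {"gripper":1,"x":-1,"y":0.2,"z":0,"twist":-0.065},
    {"gripper":1,"x":-2,"y":0.5,"z":0,"twist":-0.13},
    {"gripper":1,"x":-3.8,"y":1.3,"z":0,"twist":-0.26},
    {"gripper":1,"x":-5.6,"y":2.4,"z":0,"twist":-0.39},
    {"gripper":1,"x":-7.2,"y":3.6,"z":0,"twist":-0.52},
    {"gripper":1,"x":-8.6,"y":5.1,"z":0,"twist":-0.65},
    {"gripper":1,"x":-8.6,"y":5.1,"z":0,"twist":-0.65},
  ],
)

```text
clock: 4.65
tool_pos: [0.4952, -0.0449, 0.1326]
ee_rot: [[0.537, 0.843, 0.0], [0.843, -0.537, -0.003], [-0.003, 0.002, -1.0]]
contact_force: [-3.0, -1.4, 7.1]
width: 0.0095
```

Request:
apply_moves(
  deltas=[
    {"gripper":1,"x":-1.2,"y":1.6,"z":0,"twist":-0.13},
    {"gripper":1,"x":-2.2,"y":3.4,"z":0,"twist":-0.26},
    {"gripper":1,"x":-3.0,"y":5.3,"z":0,"twist":-0.39},
    {"gripper":1,"x":-3.5,"y":7.2,"z":0,"twist":-0.52},
    {"gripper":1,"x":-3.8,"y":9.2,"z":0,"twist":-0.65},
    {"gripper":1,"x":-3.8,"y":11.3,"z":0,"twist":-0.78},
    {"gripper":1,"x":-3.5,"y":13.3,"z":0,"twist":-0.91},
    {"gripper":1,"x":-3.0,"y":15.3,"z":0,"twist":-1.04},
    {"gripper":1,"x":-2.2,"y":17.1,"z":0,"twist":-1.17},
    {"gripper":1,"x":-2.2,"y":17.1,"z":0,"twist":-1.17},
  ],
)

```text
clock: 5.9
tool_pos: [0.4735, 0.1294, 0.1326]
ee_rot: [[0.987, -0.163, -0.001], [-0.163, -0.987, 0.002], [-0.001, -0.001, -1.0]]
contact_force: [-6.1, 2.3, 11.5]
width: 0.0096
```

```bash
python3 look.py top t1
```

```text
5.9 [0.4735 0.1294 0.1326] yaw -0.1638 [ 0.45  0.12 -0.8   1.94  0.09  1.13 -0.55] [-6.1  2.3 11.5] [ 0.44  1.18 -0.19] 0.00955038813268464
[[0.015, -0.993, 0.113, 0.446], [-1.0, -0.016, -0.01, 0.061], [0.012, -0.113, -0.994, 1.096], [0.0, 0.0, 0.0, 1.0]]
```

View pics/t1.png

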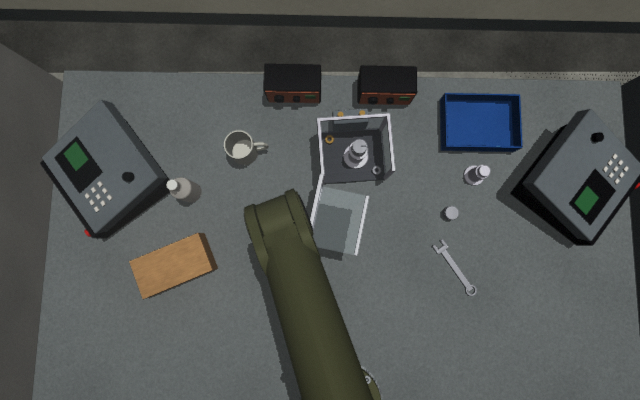

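The door is now wide open, about 1.8 rad, with its wing at px (312–368, 183–255), clear of the cap at (358,150). I'll release, rise, and move towards the cap.

Request:
apply_moves(
  deltas=[
    {"gripper":0,"x":0,"y":0,"z":0,"twist":0},
    {"gripper":-1,"x":0,"y":0,"z":0,"twist":0},
    {"gripper":-1,"x":0,"y":0,"z":0,"twist":0},
    {"gripper":-1,"x":0,"y":0,"z":3,"twist":0},
    {"gripper":-1,"x":0,"y":0,"z":7,"twist":0},
    {"gripper":-1,"x":0,"y":0,"z":11,"twist":0},
    {"gripper":-1,"x":0,"y":0,"z":15,"twist":0},
    {"gripper":-1,"x":4,"y":-2,"z":18,"twist":0.16},
    {"gripper":-1,"x":8,"y":-5,"z":18,"twist":0.32},
    {"gripper":-1,"x":11,"y":-8,"z":18,"twist":0.48},
    {"gripper":-1,"x":14,"y":-11,"z":18,"twist":0.64},
    {"gripper":-1,"x":17,"y":-14,"z":18,"twist":0.8},
    {"gripper":-1,"x":20,"y":-16,"z":18,"twist":0.96},
    {"gripper":-1,"x":22,"y":-16.3,"z":18,"twist":1.12},
    {"gripper":-1,"x":22,"y":-16.3,"z":18,"twist":1.28},
    {"gripper":-1,"x":22,"y":-16.3,"z":18,"twist":1.44},
    {"gripper":-1,"x":22,"y":-16.3,"z":18,"twist":1.6},
    {"gripper":-1,"x":22,"y":-16.3,"z":18,"twist":1.76},
    {"gripper":-1,"x":22,"y":-16.3,"z":18,"twist":1.76},
  ],
)

```text
clock: 8.32
tool_pos: [0.6939, -0.037, 0.3107]
ee_rot: [[-0.021, 1.0, -0.001], [1.0, 0.021, 0.0], [0.0, -0.001, -1.0]]
contact_force: [-0.1, 0.1, 0.2]
width: 0.0852
```

```bash
python3 look.py wrist w2
```

```text
8.325 [ 0.6939 -0.037   0.3107] yaw 1.5918 [ 0.58  0.54 -0.9   1.17  0.41  1.62  1.36] [-0.1  0.1  0.2] [ 0.02 -0.   -0.01] 0.0852186581156517
[[-0.022, 0.948, 0.318, 0.612], [1.0, 0.02, 0.007, -0.039], [0.0, 0.319, -0.948, 0.453], [0.0, 0.0, 0.0, 1.0]]
```

View pics/w2.png

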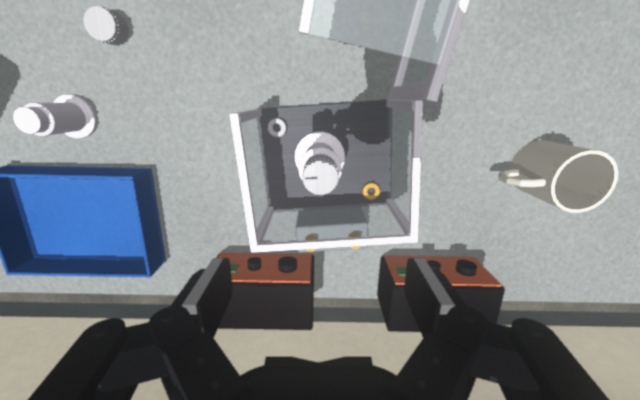

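The wrist view shows the cap in the open: top disc at about px (319,178), mark pointing left (−y). I'll use depth to get the cap's axis and height.

```bash
python3 - <<'E'
from h import *
for n in('w2','t1'):
    f=np.load(n+'.npz');K,T,d=f['K'],f['T'],f['d']
    v,u=np.mgrid[:400,:640]; P=np.stack([u,v,np.ones_like(u)],-1)@np.linalg.inv(K).T*d[...,None]
    P=P@T[:3,:3].T+T[:3,3]
    m=(np.hypot(P[...,0]-.695,P[...,1]+.034)<.035)
    q=P[m]; t=q[(q[:,2]>.126)&(q[:,2]<.15)]; z=np.median(t[:,2]); print(n,'ztop',z,len(t))
    mm=(m&(abs(P[...,2]-z)<.003)).astype(np.uint8); k=cv2.findContours(mm,0,1)[0]; k=max(k,key=cv2.contourArea)
    (cx,cy),ax,_=cv2.fitEllipse(k); print((cx,cy),ax,ray(K,T,(cx,cy),z), 'diam',max(ax)*d[int(cy),int(cx)]/K[0,0])
    c=q[(q[:,2]>.09)&(q[:,2]<.1)]; print('collar z',np.median(c[:,2]),len(c))
E
```

```text
w2 ztop 0.13531966715808097 1048
(319.57708740234375, 176.39830017089844) (33.842681884765625, 34.97937774658203) [ 0.69347984 -0.03519589  0.13531967] diam 0.03742341168582192
collar z 0.09392764225492997 388
t1 ztop 0.1366770104629586 184
(358.95892333984375, 146.1404571533203) (13.910970687866211, 13.982932090759277) [ 0.69384742 -0.03375747  0.13667701] diam 0.03646887424431863
collar z 0.09491835562581974 80
```

The cap axis is at about (0.6936,−0.0347). It stands about 2.5–3.5 mm proud, so about 2.5–3.8 rad remain. One stroke is enough if I start near joint 7's upper range.

Request:
apply_moves(
  deltas=[
    {"gripper":-0.35,"x":0,"y":0.2,"z":-2,"twist":0.16},
    {"gripper":-0.35,"x":0,"y":0.2,"z":-4,"twist":0.32},
    {"gripper":-0.35,"x":0,"y":0.2,"z":-6,"twist":0.48},
    {"gripper":-0.35,"x":0,"y":0.2,"z":-9,"twist":0.64},
    {"gripper":-0.35,"x":0,"y":0.2,"z":-12,"twist":0.8},
    {"gripper":-0.35,"x":0,"y":0.2,"z":-14,"twist":0.96},
    {"gripper":-0.35,"x":0,"y":0.2,"z":-16,"twist":1.1},
    {"gripper":-0.35,"x":0,"y":0.2,"z":-18,"twist":1.1},
    {"gripper":-0.35,"x":0,"y":0.2,"z":-19.5,"twist":1.1},
    {"gripper":-0.35,"x":0,"y":0.2,"z":-20.6,"twist":1.1},
    {"gripper":-0.35,"x":0,"y":0.2,"z":-20.6,"twist":1.1},
  ],
)

```text
clock: 9.75
tool_pos: [0.6935, -0.0346, 0.1046]
ee_rot: [[-0.901, 0.434, -0.001], [0.434, 0.901, -0.0], [0.001, -0.001, -1.0]]
contact_force: [-0.5, 0.0, 0.2]
width: 0.0576
```

Request:
apply_moves(
  deltas=[
    {"gripper":1,"x":0,"y":0,"z":0,"twist":0},
    {"gripper":1,"x":0,"y":0,"z":0,"twist":0},
    {"gripper":1,"x":0,"y":0,"z":0,"twist":0},
    {"gripper":1,"x":0,"y":0,"z":0,"twist":0},
    {"gripper":1,"x":0,"y":0,"z":0,"twist":0},
  ],
  grip_force=60,
)

```text
clock: 10.38
tool_pos: [0.6945, -0.0343, 0.1064]
ee_rot: [[-0.901, 0.433, 0.002], [0.433, 0.901, 0.0], [-0.001, 0.001, -1.0]]
contact_force: [0.0, -0.0, 6.3]
width: 0.0376
```

```bash
python3 look.py wrist w3
```

```text
10.375 [ 0.6945 -0.0343  0.1064] yaw 2.6939 [ 0.69  0.73 -1.03  1.44  0.63  1.32  2.31] [ 0.  -0.   6.3] [-0.06  0.06 -0.01] 0.037593298852031776
[[-0.902, 0.409, 0.139, 0.659], [0.432, 0.854, 0.289, -0.109], [-0.001, 0.32, -0.947, 0.248], [0.0, 0.0, 0.0, 1.0]]
```

View pics/w3.png

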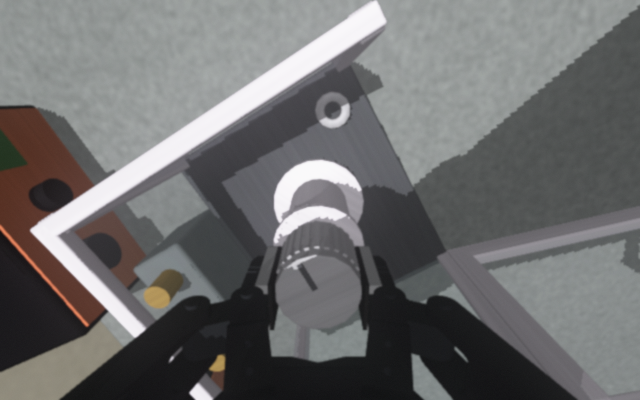

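The cap is gripped centrally between the pads. Its mark runs from px (300,268) to (316,290) and should stay there if nothing slips. Now I'll screw clockwise.

Request:
apply_moves(
  deltas=[
    {"gripper":1,"x":0,"y":0,"z":-0.02,"twist":-0.15},
    {"gripper":1,"x":0,"y":0,"z":-0.03,"twist":-0.3},
    {"gripper":1,"x":0,"y":0,"z":-0.05,"twist":-0.45},
    {"gripper":1,"x":0,"y":0,"z":-0.06,"twist":-0.6},
    {"gripper":1,"x":0,"y":0,"z":-0.08,"twist":-0.75},
    {"gripper":1,"x":0,"y":0,"z":-0.09,"twist":-0.9},
    {"gripper":1,"x":0,"y":0,"z":-0.11,"twist":-1.05},
    {"gripper":1,"x":0,"y":0,"z":-0.12,"twist":-1.2},
    {"gripper":1,"x":0,"y":0,"z":-0.14,"twist":-1.35},
    {"gripper":1,"x":0,"y":0,"z":-0.15,"twist":-1.5},
    {"gripper":1,"x":0,"y":0,"z":-0.17,"twist":-1.65},
    {"gripper":1,"x":0,"y":0,"z":-0.18,"twist":-1.8},
    {"gripper":1,"x":0,"y":0,"z":-0.18,"twist":-1.8},
  ],
)

```text
clock: 12.05
tool_pos: [0.6947, -0.035, 0.1046]
ee_rot: [[0.626, 0.78, 0.002], [0.78, -0.626, -0.001], [0.0, 0.002, -1.0]]
contact_force: [1.0, -2.0, 6.6]
width: 0.0376
```

```bash
python3 look.py wrist w4|head -1
```

```text
12.05 [ 0.6947 -0.035   0.1046] yaw 0.8948 [ 0.5   0.59 -0.69  1.45  0.39  1.23  0.66] [ 1.  -2.   6.6] [-0.23 -0.04 -0.08] 0.03762601077598286
```

Request:
apply_moves(
  deltas=[
    {"gripper":1,"x":0,"y":0,"z":-0.02,"twist":-0.15},
    {"gripper":1,"x":0,"y":0,"z":-0.03,"twist":-0.3},
    {"gripper":1,"x":0,"y":0,"z":-0.05,"twist":-0.45},
    {"gripper":1,"x":0,"y":0,"z":-0.06,"twist":-0.6},
    {"gripper":1,"x":0,"y":0,"z":-0.06,"twist":-0.6},
  ],
)

```text
clock: 12.72
tool_pos: [0.6945, -0.0352, 0.104]
ee_rot: [[0.957, 0.291, 0.002], [0.291, -0.957, -0.001], [0.001, 0.002, -1.0]]
contact_force: [-0.3, -0.4, 6.5]
width: 0.0377
```

```bash
python3 look.py wrist w5|head -1
```

```text
12.725 [ 0.6945 -0.0352  0.104 ] yaw 0.2952 [ 0.43  0.56 -0.58  1.46  0.32  1.21  0.1 ] [-0.3 -0.4  6.5] [-0.27  0.1  -0.09] 0.03769462696227835
```

Request:
apply_moves(
  deltas=[
    {"gripper":1,"x":0,"y":0,"z":-0.01,"twist":-0.1},
    {"gripper":1,"x":0,"y":0,"z":-0.02,"twist":-0.2},
    {"gripper":1,"x":0,"y":0,"z":-0.03,"twist":-0.3},
    {"gripper":1,"x":0,"y":0,"z":-0.04,"twist":-0.4},
    {"gripper":1,"x":0,"y":0,"z":-0.04,"twist":-0.4},
  ],
)

```text
clock: 13.4
tool_pos: [0.6943, -0.0351, 0.1036]
ee_rot: [[0.995, -0.104, 0.001], [-0.104, -0.995, -0.001], [0.001, 0.001, -1.0]]
contact_force: [-1.1, -0.8, 6.0]
width: 0.0376
```

```bash
python3 look.py wrist w6|head -1
```

```text
13.4 [ 0.6943 -0.0351  0.1036] yaw -0.1044 [ 0.37  0.55 -0.51  1.46  0.27  1.21 -0.27] [-1.1 -0.8  6. ] [-0.28  0.15 -0.06] 0.037568527279936974
```

Request:
apply_moves(
  deltas=[
    {"gripper":1,"x":0,"y":0,"z":-0.01,"twist":-0.1},
    {"gripper":1,"x":0,"y":0,"z":-0.02,"twist":-0.2},
    {"gripper":1,"x":0,"y":0,"z":-0.03,"twist":-0.3},
    {"gripper":1,"x":0,"y":0,"z":-0.03,"twist":-0.3},
  ],
)

```text
clock: 13.95
tool_pos: [0.6942, -0.0351, 0.1033]
ee_rot: [[0.919, -0.394, 0.001], [-0.393, -0.919, -0.001], [0.001, 0.001, -1.0]]
contact_force: [-1.1, -1.4, 6.4]
width: 0.0375
```

```bash
python3 look.py wrist w7|head -1
```

```text
13.95 [ 0.6942 -0.0351  0.1033] yaw -0.4044 [ 0.34  0.54 -0.45  1.46  0.24  1.2  -0.55] [-1.1 -1.4  6.4] [-0.24  0.3  -0.06] 0.037545995503264054
```

Request:
apply_moves(
  deltas=[
    {"gripper":1,"x":0,"y":0,"z":-0.01,"twist":-0.1},
    {"gripper":1,"x":0,"y":0,"z":-0.02,"twist":-0.2},
    {"gripper":1,"x":0,"y":0,"z":-0.03,"twist":-0.3},
    {"gripper":1,"x":0,"y":0,"z":-0.03,"twist":-0.3},
  ],
)

```text
clock: 14.5
tool_pos: [0.6941, -0.0351, 0.103]
ee_rot: [[0.762, -0.648, 0.001], [-0.648, -0.762, -0.001], [0.001, 0.0, -1.0]]
contact_force: [-1.3, -1.3, 6.7]
width: 0.0374
```

```bash
python3 look.py wrist w8|head -1
```

```text
14.5 [ 0.6941 -0.0351  0.103 ] yaw -0.7044 [ 0.3   0.53 -0.39  1.46  0.21  1.19 -0.83] [-1.3 -1.3  6.7] [-0.25  0.38 -0.1 ] 0.03737996611985737
```

Request:
apply_moves(
  deltas=[
    {"gripper":1,"x":0,"y":0,"z":-0.01,"twist":-0.1},
    {"gripper":1,"x":0,"y":0,"z":-0.02,"twist":-0.2},
    {"gripper":1,"x":0,"y":0,"z":-0.03,"twist":-0.3},
    {"gripper":1,"x":0,"y":0,"z":-0.03,"twist":-0.3},
  ],
)

```text
clock: 15.05
tool_pos: [0.6952, -0.0342, 0.1028]
ee_rot: [[0.542, -0.841, 0.003], [-0.841, -0.542, -0.001], [0.003, -0.002, -1.0]]
contact_force: [3.0, -1.1, 5.5]
width: 0.0375
```

```bash
python3 look.py wrist w9|head -1; cat > mark.py <<'E'
import sys
from h import *
for n in sys.argv[1:]:
    f=np.load(n+'.npz');im=f['im'].astype(float).mean(2)
    yy,xx=np.mgrid[:400,:640]; reg=((xx-319)/38)**2+((yy-290)/32)**2<1
    m=(reg&(im<.62*np.median(im[reg]))).astype(np.uint8)
    k,l,s,c=cv2.connectedComponentsWithStats(m); i=1+s[1:,4].argmax()
    ys,xs=np.where(l==i); p=cv2.fitLine(np.c_[xs,ys].astype(np.float32),2,0,.01,.01).ravel()
    print(n,s[i],c[i].round(1),'ang',np.degrees(np.arctan2(p[1],p[0])).round(1))
E
python3 mark.py w3 w4 w5 w6 w7 w8 w9
```

```text
15.05 [ 0.6952 -0.0342  0.1028] yaw -0.9984 [ 0.26  0.52 -0.34  1.46  0.18  1.19 -1.11] [ 3.  -1.1  5.5] [-0.19 -0.46  1.62] 0.03750204628617408
w3 [300 267  17  23 115] [307.7 278. ] ang 57.3
w4 [298 265  18  25 127] [306.8 276.9] ang 57.5
w5 [298 265  18  25 129] [306.8 276.9] ang 57.4
w6 [298 265  18  25 134] [306.8 277. ] ang 57.9
w7 [298 265  18  25 135] [306.7 276.8] ang 57.8
w8 [298 265  19  26 137] [306.9 277.1] ang 57.8
w9 [294 270  22  24 136] [304.8 281.2] ang 50.1
```

The cap bottomed out: torque rose to 1.62 N m, and the mark slipped about 8° relative to the pads, with total cap travel about 3.55 rad, matching its height. Measured yaw at the stop is −0.998. Now I'll back off π/2 while rising 1.6 mm.

Request:
apply_moves(
  deltas=[
    {"gripper":1,"x":0,"y":0,"z":0.01,"twist":0.14},
    {"gripper":1,"x":0,"y":0,"z":0.03,"twist":0.28},
    {"gripper":1,"x":0,"y":0,"z":0.04,"twist":0.42},
    {"gripper":1,"x":0,"y":0,"z":0.06,"twist":0.56},
    {"gripper":1,"x":0,"y":0,"z":0.07,"twist":0.7},
    {"gripper":1,"x":0,"y":0,"z":0.08,"twist":0.84},
    {"gripper":1,"x":0,"y":0,"z":0.1,"twist":0.98},
    {"gripper":1,"x":0,"y":0,"z":0.11,"twist":1.12},
    {"gripper":1,"x":0,"y":0,"z":0.13,"twist":1.26},
    {"gripper":1,"x":0,"y":0,"z":0.14,"twist":1.4},
    {"gripper":1,"x":0,"y":0,"z":0.16,"twist":1.52},
    {"gripper":1,"x":0,"y":0,"z":0.16,"twist":1.577},
    {"gripper":1,"x":0,"y":0,"z":0.16,"twist":1.577},
  ],
)

```text
clock: 16.73
tool_pos: [0.6938, -0.0339, 0.1043]
ee_rot: [[0.839, 0.544, 0.0], [0.544, -0.839, 0.001], [0.001, -0.001, -1.0]]
contact_force: [-2.0, 1.7, 8.1]
width: 0.0378
```

```bash
python3 look.py wrist wa|head -1; python3 mark.py w9 wa; python3 look.py top t2|head -1
cat > wm.py <<'E'
from h import *
for n in ('w3','w8','w9','wa'):
    f=np.load(n+'.npz');K,T=f['K'],f['T'];im=f['im'].astype(float).mean(2)
    yy,xx=np.mgrid[:400,:640]; reg=((xx-319)/38)**2+((yy-290)/32)**2<1
    m=(reg&(im<.62*np.median(im[reg]))).astype(np.uint8)
    k,l,s,c=cv2.connectedComponentsWithStats(m); i=1+s[1:,4].argmax();ys,xs=np.where(l==i)
    z={'w3':.1365,'w8':.1331,'w9':.133,'wa':.1346}[n]
    P=np.array([ray(K,T,p,z)[:2] for p in np.c_[xs,ys]]); v=cv2.fitLine(P.astype(np.float32)*1000,2,0,.01,.01).ravel()[:2]
    a=P.mean(0)-[.694,-.0347]; v=v if v@a>0 else -v; print(n,'world mark',np.arctan2(v[1],v[0]).round(3),'from axis',np.arctan2(a[1],a[0]).round(3))
E
python3 wm.py
```

```text
16.725 [ 0.6938 -0.0339  0.1043] yaw 0.5748 [ 0.46  0.58 -0.63  1.46  0.35  1.22  0.36] [-2.   1.7  8.1] [ 0.17  0.42 -0.  ] 0.037761779865753825
w9 [294 270  22  24 136] [304.8 281.2] ang 50.1
wa [296 269  20  24 133] [305.2 280.6] ang 53.0
16.775 [ 0.6938 -0.0339  0.1042] yaw 0.5745 [ 0.46  0.58 -0.63  1.46  0.35  1.22  0.36] [-1.8  1.2  8.1] [0.18 0.45 0.04] 0.037193269667442116
w3 world mark -1.523 from axis -1.469
w8 world mark 1.353 from axis 1.244
w9 world mark 1.183 from axis 1.07
wa world mark 2.71 from axis 2.633
```

The tool turned 1.573 rad. The mark in world axes turned 1.53 by its line direction and 1.56 about the cap axis, from some elastic wind-up, so I'll add a small trim.

Request:
apply_moves(
  deltas=[
    {"gripper":1,"x":0,"y":0,"z":0,"twist":0.025},
    {"gripper":1,"x":0,"y":0,"z":0,"twist":0.025},
    {"gripper":1,"x":0,"y":0,"z":0,"twist":0.025},
  ],
)

```text
clock: 17.2
tool_pos: [0.6938, -0.0338, 0.1043]
ee_rot: [[0.826, 0.564, 0.0], [0.564, -0.826, 0.001], [0.0, -0.001, -1.0]]
contact_force: [-1.1, -0.4, 7.8]
width: 0.0379
```

```bash
python3 look.py wrist wa|head -1; python3 mark.py wa; python3 wm.py; python3 look.py top t3
```

```text
17.2 [ 0.6938 -0.0338  0.1043] yaw 0.5994 [ 0.46  0.58 -0.64  1.46  0.35  1.22  0.38] [-1.1 -0.4  7.8] [0.15 0.56 0.  ] 0.03792592449054327
wa [296 269  20  24 130] [305.4 280.7] ang 53.3
w3 world mark -1.523 from axis -1.469
w8 world mark 1.353 from axis 1.244
w9 world mark 1.183 from axis 1.07
wa world mark 2.73 from axis 2.655
17.25 [ 0.6938 -0.0338  0.1043] yaw 0.5993 [ 0.46  0.58 -0.64  1.46  0.35  1.22  0.38] [-1.2  0.9  7.3] [ 0.12  0.45 -0.03] 0.03749296215269541
[[0.015, -0.993, 0.113, 0.446], [-1.0, -0.016, -0.01, 0.061], [0.012, -0.113, -0.994, 1.096], [0.0, 0.0, 0.0, 1.0]]
```

View pics/wa.png

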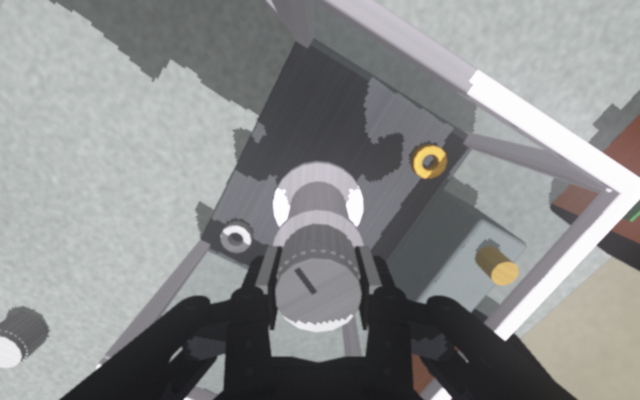

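View pics/t3.png

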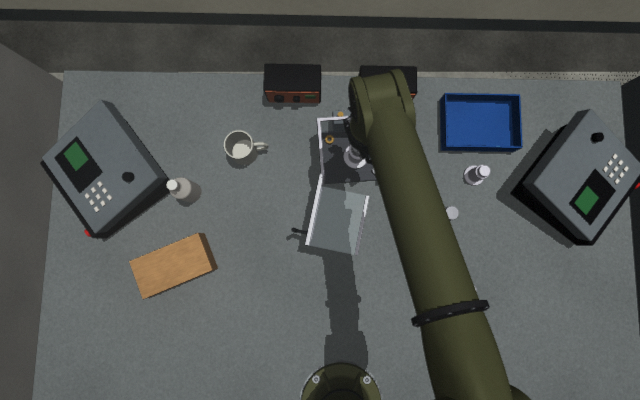

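The wrist view shows the cap still between the pads with its mark at (305,281) and both spacers in place. The top view shows the door open, wing at px (305–368, 185–253), and the visible bystanders unmoved. Back-off by the mark is 1.55–1.585 rad, so I'm handing in.

```bash
python3 -c "
from plant import close_job
print(close_job())"
```

```text
the job is handed in; nothing more can be done
None
```

The job is done and handed in at about 17 s of the 69 s allowed. No verdict is reported.

- **Door:** I swung the guard door open by its handle to about 1.8 rad and let go. It was still open in the last top picture.
- **Screwing down:** I turned the cap clockwise about 3.55 rad until it bottomed out. At the stop the torque rose from about 0.1 to 1.6 N m. The fingers slipped about 8° on the cap, which the cap's mark showed.
- **Backing off:** I turned the cap back by a quarter turn, with a 0.025 rad trim. The cap's mark shows 1.55 by its line direction and 1.585 by its position about the axis, against a target of 1.571. The tool itself turned 1.60 rad, so the measures differ by 2–3°, which I put down to elastic wind-up.
- **At the end:** The gripper still holds the cap with the commanded 60 N. Residual torque on the cap axis was about 0, the wrist force about 8 N, and the opening 37.5 mm.
- **Other things:** Both spacers, the mug, bottle, tissues and spare cell looked unmoved. The spare cap was partly hidden and the wrench hidden behind the arm in the last top picture. The arm never went near either below 0.23 m.

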